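# Start the bench lathe from its switch box and key panel

## Robot

A 7-joint arm with a two-finger parallel gripper is mounted at the origin on the work surface. World frame = base frame: x ahead of the robot, y to its left, z up, the work surface at z = 0. Lengths are in mm, angles in rad, forces in N, time in s.
With the tool pointing down it reaches from about 400 to 875 mm from the base axis. Payload 4.4 kg.
Tool frame: the origin (TCP) lies at the very end of the fingers, on their centre line; the grasp point (between the pads) lies 19 mm behind it; z points along the fingers, y is the direction in which the jaws open and shut (so a half turn about z gives the same grasp; the last joint's range is limited). The gripper opens to 85 mm and grips with 20 to 120 N. Pads are 22 mm wide; open, the fingers measure 114 mm over their backs; the gripper's body (76 mm by 85 mm) begins 54 mm behind the grasp point. The pads swing forward as they close: fully open they stand 13 mm farther back than shut.
Start: joints at [1.095, 0.628, 0.038, 1.517, -0.027, 0.996, -0.02], TCP at [259.005, -596.183, 231.313] pointing down, gripper open.
Joint ranges: [-3.06, 3.06], [-0.37, 2.12], [-1.25, 1.32], [0.18, 2.47], [-1.1, 4.24], [0.23, 1.98], [-2.94, 2.94]. Speed limits (rad/s): [2.57, 2.57, 3.14, 3.14, 3.14, 3.14, 3.14].

## Interface

Orientations are given as [roll, pitch, yaw] about the fixed x, y, z axes, in that order (R = Rz(yaw) Ry(pitch) Rx(roll)).
In Python, from cell import read_state, get_image, calibration, finish_job gives the robot as it stands. The module is installed in compiled form; this text tells all that it offers.
- The arm moves only by the tool apply_moves, never from a script. Its argument "increments" is a list of rows, each an object of numbers: "tx", "ty", "tz": the shift along the world's x, y, z in m; "rx", "ry", "rz": the turn, a rotation vector about the world's x, y, z in units of 5 degrees (1.0 is 5 degrees); "claw": the finger opening in m, from 0 to 0.0854. In form: [{"tx": .., "ty": .., "tz": .., "rx": .., "ry": .., "rz": .., "claw": ..}, ...]. A call has 1 to 12 rows; each row is the pose to reach, as a shift and turn from the pose commanded when the call began; what a row does not reach only later rows make up. A row lasts 1/10 s, in which the tool goes at most 50 mm and 8.59 degrees, less where a joint would pass 70% of its speed; a pose out of reach is approached as far as the arm can. A call with a gripper value outside its range is refused whole. The fingers move at their own pace and stop on an object; the grip force is fixed at half the most. Time passes only in rows, so rows that repeat a pose let the fingers close. It gives the time, the measured TCP pose, the force and the opening at its end, in the units of the state.
- read_state(): the state, without advancing time (a new reading comes with each control period).
- get_image(name): name is "scene" or "side" or "wrist"; returns the picture (420x560x3 uint8, red, green, blue); there is no depth.
- calibration(name): a dict with "camera_matrix" (3x3 intrinsics, pixels), "origin" and "attitude" of the camera in the world. Camera axes: x right, y up, looking along -z (the intrinsics and any distortion apply to the point x, -y, -z); pixel columns grow to the right and rows downward; lengths in mm; the calibration is good to about 2 mm. The wrist camera is an equidistant fisheye: a pixel r from the principal point sees the ray r / f radians off the axis. A picture is of the moment at which its call begins: read the wrist's pose just before it. calibration takes no time and is no camera call; for the wrist camera it gives the pose at the moment of the call.
- finish_job(): hands the job in, once; it reports no verdict.
The state is a dict: "clock": time; "qpos": joint angles; "qd": joint speeds; "tau": joint torques, N m; "eef_pos": TCP position; "tool_rot": TCP orientation; "force": force on the tool from outside, world axes, zero at the start; "torque": the same for the moment, N m; "width": finger opening in mm.
Only numpy, scipy, OpenCV 4.12 (cv2) and the standard library are available. Lean on these libraries where they do the work, as an engineer would, in place of code of your own. Each camera call takes 0.05 s, during which the arm holds its last target. There are 200 camera calls.

## Task

Start the bench lathe: push down the raised end of the rocker on the switch box until it is fully over, then on the control panel press the long bar-shaped key fully down so that it stays down, then press the round key fully down, keep it down for about a second and let it spring back. Do not press the square key or the mushroom stop button, and do not pick up, knock or shift any of the loose things around.

Things in the scene. Friction and masses are not known exactly. Their poses are not given: they have to be found in the camera images.
- switch_box: grey metal switch box fixed to the bench, 130 (x) x 90 (y) x 46 mm high, carrying one rocker. Origin: centre of its underside; z up; its x axis runs along the rocker from the lowered to the raised wing of the switched-off rocker, and a short black cable gland sticks out of the box on that same +x side.
- rocker (a joint): ivory paddle rocker on the switch box, two wings in a shallow V, each 31 mm long and 34 mm wide, pivot 53 mm above the bench over the box's centre. 0 rad = off (wing on the box's +x side stands raised), 0.4 rad = on, at its stop (that wing pushed down, the other raised). Starts at 0 to 0.05. Pushing the raised wing down 24 mm from the pivot takes about 3.5 N; the wing goes down 9 mm there. It stays where it is left.
- rocker_press (a point): point on the top face of the raised wing, 24 mm from the pivot, on its middle line (about 65 mm above the bench when off, 56 mm when on); it moves with the rocker.
- panel: grey control panel fixed to the bench, flat box 160 (x) x 300 (y) x 50 mm high. Origin: centre of its underside; z up. A short black cable gland sticks out of its +x side. Four ivory keys stand in one row along its y axis, 70 mm apart, 30 mm to the +x side of its middle, in an order that changes. Two loose bystanders stand on it, 80 mm to the -x side of the row.
- bar_key (a joint): travel of the long rectangular key, m: 0 = up, 0.007 = fully down. It takes about 4 N and stays down where it is left (latching).
- bar_key_top (a point): centre of the top face of the long bar-shaped key, 52 mm long (panel x) and 22 mm wide, 64 mm above the bench when up; moves with the key.
- round_key (a joint): travel of the round key, m: 0 = up, 0.007 = fully down. Spring key: starts to move at 1.5 N, 5 N fully down, comes back up when released.
- round_key_top (a point): centre of the top face of the flat round key, 32 mm in diameter, 64 mm above the bench when up; moves with the key.
- square_key (a joint): travel of the square key (not used in this job), m: 0 = up, 0.007 = fully down, spring as the round key.
- square_key_top (a point): centre of the top face of the square key, 30 x 30 mm, 64 mm above the bench when up.
- mushroom (a joint): travel of the mushroom-headed stop button (not used in this job), m: 0 = up, 0.007 = fully down, spring as the round key.
- mushroom_top (a point): top centre of the mushroom-headed stop button, head 42 mm in diameter, 81 mm above the bench: the tallest of the four.
- bushing: loose brass bushing, 28 mm diameter, 22 mm high, standing on the panel; a bystander. Origin: centre of its underside.
- turned_pin: loose stepped steel pin, 28 mm diameter, 45 mm high, standing on the panel; a bystander. Origin: centre of its underside.
- oil_bottle: loose oil bottle, 44 mm diameter, 90 mm high, standing on the bench beyond the panel; a bystander. Origin: centre of its underside.
- caliper: loose calliper, 200 mm long, lying flat on the bench before the panel; a bystander. Origin: centre of its underside.
- collet: loose steel collet, 38 mm wide at its head, 56 mm high, standing on the bench beside the switch box (its -x side); a bystander. Origin: centre of its underside.
- chuck_key: loose T-shaped chuck key, about 85 x 80 mm, lying on the bench on the +x side of the switch box; a bystander. Origin: centre of its underside.
- brass_blank: loose brass bar blank, 32 mm diameter, 50 mm high, standing on the bench beyond the panel; a bystander. Origin: centre of its underside.

How it is judged (in metres and radians):
On the way, in this order (a step that is already met when the one before it is completed fails the run):
1. the rocker is fully on (value of joint rocker above 0.35 rad), for 0.1 s.
2. the long bar key is pressed down (value of joint bar_key above 0.0055 m), for 0.1 s.
3. the round key is kept down (value of joint round_key above 0.0052 m), for 0.7 s.
At the end, for the whole second after the job is handed in: Rocker on (beyond 0.35 of 0.4 rad), bar key latched down (beyond 5.5 of 7 mm), round key back up after having been kept down (beyond 5.2 of 7 mm) for at least 0.7 s, square key and mushroom button up (within 1 mm), every loose thing within 10 mm of where it stood (value of joint rocker above 0.35 rad and value of joint bar_key above 0.0055 m and value of joint each of round_key, square_key, mushroom below 0.001 m and distance of each of bushing, turned_pin, oil_bottle, caliper, collet, chuck_key, brass_blank from where it was at the start of the episode below 0.01 m); the robot touches nothing.
It fails at once if the long bar key is pressed before the rocker is on (value of joint bar_key above 0.002 m and value of joint rocker below 0.33 rad).
It fails at once if the round key is pressed before the long bar key is latched down (value of joint round_key above 0.002 m and value of joint bar_key below 0.005 m).
It fails at once if the square key is pressed (value of joint square_key above 0.002 m).
It fails at once if the mushroom stop button is pressed (value of joint mushroom above 0.002 m).
It fails at once if a loose thing is shifted, tipped or lifted (by more than 10 mm) (distance of any of bushing, turned_pin, oil_bottle, caliper, collet, chuck_key, brass_blank from where it was at the start of the episode above 0.01 m or angle between any of bushing, turned_pin, oil_bottle, caliper, collet, chuck_key, brass_blank's own z axis and vertical above 0.3 rad).
It also fails if it takes over 48 s, if anything falls off the work surface, if the arm or the gripper's body presses on something with over 40 N, if the wrist force passes 120 N, or if a joint passes its speed limit or range.

## Working session

There is one attempt and no reset: what is moved stays moved. The work goes in short steps, Python scripts to look and compute and a tool call to move; the robot and the scene stay as the last step left them, time stands still between calls to the robot, and variables do not carry over. Pictures are saved under pics/ and viewed, about 8 in all and at most 12, crops included, and the job is handed in when it is done.

Besides the shell and the picture viewer there is one more tool, called after ">>>" as a command line: name --argument value ..., lists and objects as JSON in quotes. apply_moves: Moves the arm, as the interface text tells. Its arguments: {"type":"object","properties":{"increments":{"type":"array"}},"required":["increments"]}

```bash
mkdir -p pics; cat > h.py <<'E'
import numpy as np,cv2
from cell import *
def ray(name,u,v,c=None):
    c=c or calibration(name);K=np.array(c["camera_matrix"]);R=np.array(c["attitude"]);o=np.array(c["origin"])
    if R.shape!=(3,3):
        from scipy.spatial.transform import Rotation as S
        R=S.from_euler('xyz',R).as_matrix()
    x=(u-K[0,2])/K[0,0];y=(v-K[1,2])/K[1,1]
    if name=="wrist":
        r=np.hypot(x,y);d=np.array([x/r*np.sin(r),y/r*np.sin(r),np.cos(r)]) if r>0 else np.array([0,0,1.])
    else: d=np.array([x,y,1.])
    d=d*[1,-1,-1]
    return o,R@d
def hit(name,u,v,z,c=None):
    o,d=ray(name,u,v,c);return (o+d*(z-o[2])/d[2]).round(1)
def save(name,fn):
    cv2.imwrite("pics/"+fn,cv2.resize(get_image(name)[:,:,::-1],(800,600),interpolation=cv2.INTER_CUBIC))
E
python3 - <<'E'
from h import *
for n in("scene","side","wrist"):print(n,calibration(n))
print(read_state())
save("scene","s1.png");save("side","d1.png")
E
```

```text
scene {'camera_matrix': array([[421.28485893,   0.        , 278.52676967],
       [  0.        , 421.28485893, 203.72510058],
       [  0.        ,   0.        ,   1.        ]]), 'origin': array([1121.77268142, -149.81323454,  787.23166254]), 'attitude': array([0.69938829, 0.01000276, 1.28779359])}
side {'camera_matrix': array([[502.75008256,   0.        , 283.59007841],
       [  0.        , 502.75008256, 209.94888724],
       [  0.        ,   0.        ,   1.        ]]), 'origin': array([ 79.70731877, 469.90347672, 688.80151311]), 'attitude': array([ 0.81037385,  0.01168334, -2.3744624 ])}
wrist {'camera_matrix': array([[325.1922621 ,   0.        , 278.11731472],
       [  0.        , 325.1922621 , 211.06710889],
       [  0.        ,   0.        ,   1.        ]]), 'origin': array([ 333.77507779, -562.38326829,  372.16549072]), 'attitude': array([-3.22694585e-01,  1.04046398e-03, -1.16185825e+00])}
{'clock': 0.0, 'qpos': array([ 1.09521896,  0.62935169,  0.03848   ,  1.51835093, -0.02700879,
        0.99624462, -0.01997919]), 'qd': array([ 0.00025743, -0.0010651 ,  0.00099188, -0.00098529, -0.0011482 ,
       -0.00071299, -0.00094464]), 'tau': array([-3.37843985e-04, -5.63405442e+01,  1.22632205e+00, -1.93444473e+01,
        1.09967461e-02,  1.05367927e-02, -1.54684500e-05]), 'eef_pos': array([ 258.73455509, -595.63446814,  230.39160214]), 'tool_rot': array([-3.13975754e+00,  3.87939909e-05,  4.09763037e-01]), 'force': array([-0.2281935 ,  0.26862092,  0.24089705]), 'torque': array([ 0.03467814,  0.01851441, -0.00593741]), 'width': 85.41100324657901}
```

View pics/s1.png

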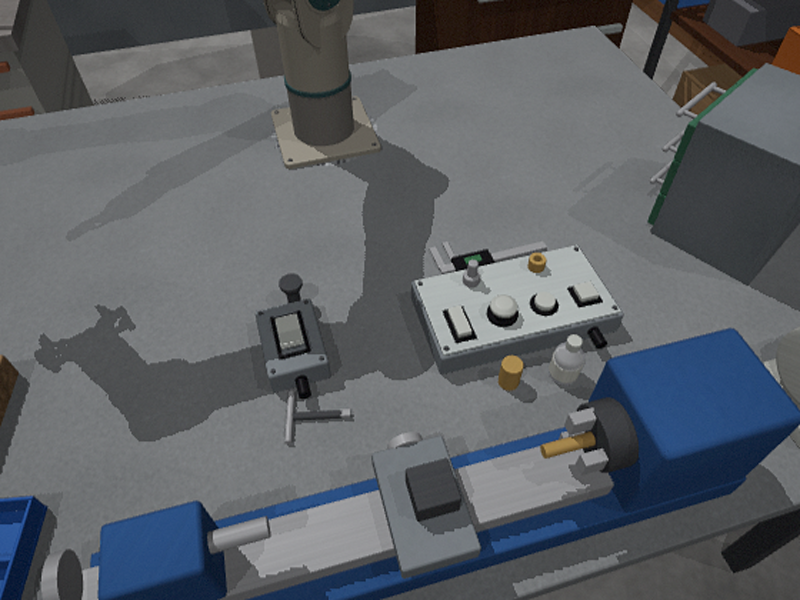

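View pics/d1.png

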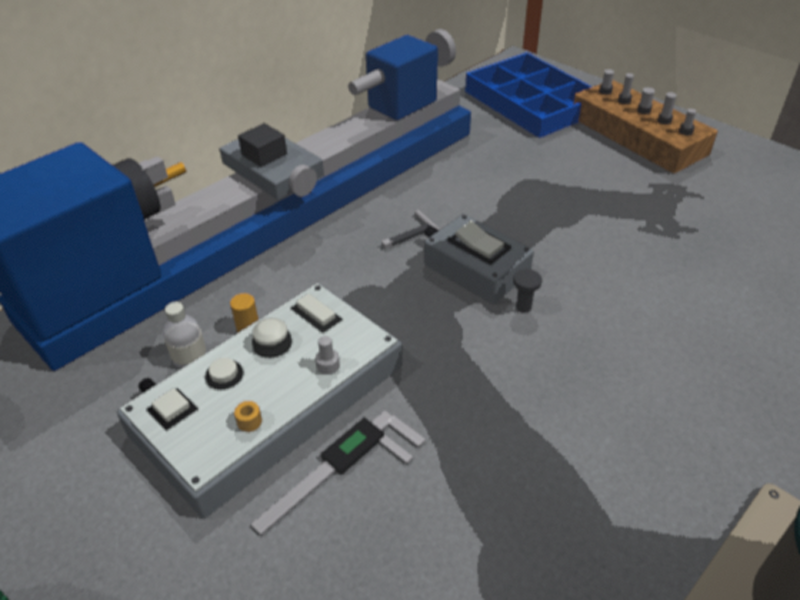

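Scene view: the rocker is at about (289,332). Along the panel row, the bar key is at (460,322), mushroom (503,308), round (544,301) and square (585,292). The side view shows the same order. Next I'll enlarge crops to read these more closely.

```bash
python3 - <<'E'
from h import *
a=cv2.imread("pics/s1.png");b=cv2.imread("pics/d1.png")
f=lambda i,x,y:cv2.resize(i[y:y+100,x:x+133],(399,300),interpolation=cv2.INTER_CUBIC)
out=np.vstack([np.hstack([f(a,230,280),f(a,430,260)]),np.hstack([f(b,410,200),f(b,215,280)])])
cv2.imwrite("pics/c1.png",out)
E
```

```text
(no output)
```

View pics/c1.png

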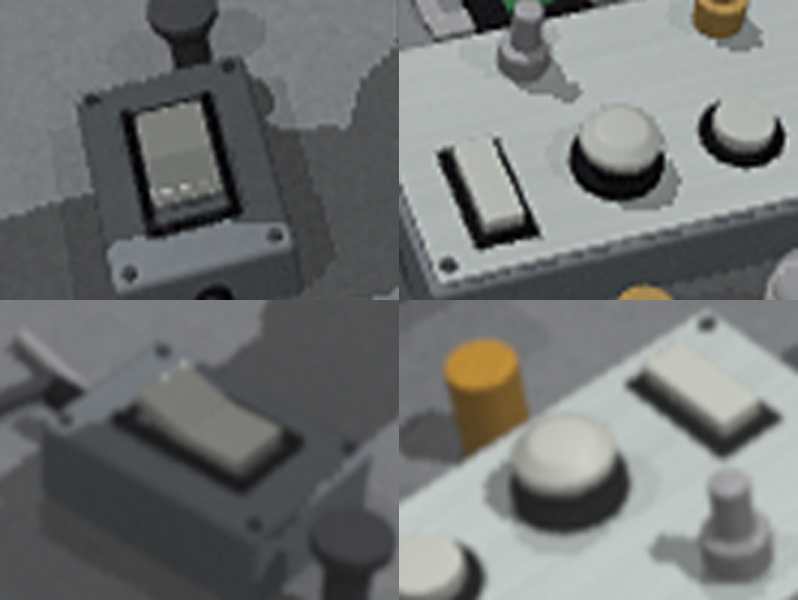

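```bash
python3 - <<'E'
from h import *
def P(n,x0,y0,pts,z):
    r=[hit(n,(x0+x/3+.5)*.7-.5,(y0+y/3+.5)*.7-.5,z) for x,y in pts]
    for p in r:print(n,p)
    print(' mean',np.mean(r,0))
    return r
P("scene",230,280,[(92,100),(229,65),(275,236),(128,273)],46)
P("side",410,200,[(163,51),(66,119),(348,148),(254,223)],46)
print("wing end (scene, side) z~68"); P("scene",230,280,[(155,201),(220,189)],68);P("side",410,200,[(190,62),(140,97)],68)
print("bar");P("scene",430,260,[(55,143),(93,138),(125,213),(90,230)],64);P("side",215,280,[(246,60),(287,42),(363,100),(316,127)],64)
print("round");P("scene",430,260,[(345,121)],64);print(hit("side",223*.7,369*.7,64))
print("square");print(hit("scene",586*.7,292*.7,64),hit("side",171*.7,404*.7,64))
print("mush top");P("scene",430,260,[(222,137)],75);P("side",215,280,[(167,152)],75)
print("panel screws",hit("scene",.7*446,.7*348.5,50),hit("side",.7*318,.7*288,50),"others side",[hit("side",.7*a,.7*b,50) for a,b in((389,339),(129,409),(195,480))])
E
```

```text
scene [ 502.5 -201.6   46. ]
scene [ 499.8 -128.6   46. ]
scene [ 613.2 -126.9   46. ]
scene [ 613.9 -199.5   46. ]
 mean [ 557.35 -164.15   46.  ]
side [ 614.3 -199.3   46. ]
side [ 613.2 -127.3   46. ]
side [ 502.8 -201.3   46. ]
side [ 501.5 -130.1   46. ]
 mean [ 557.95 -164.5    46.  ]
wing end (scene, side) z~68
scene [ 591.8 -179.3   68. ]
scene [ 593.8 -147.8   68. ]
 mean [ 592.8  -163.55   68.  ]
side [ 581.1 -178.5   68. ]
side [ 580.9 -142.3   68. ]
 mean [ 581.  -160.4   68. ]
bar
scene [589.2  77.7  64. ]
scene [591.7  97.4  64. ]
scene [641.   96.3  64. ]
scene [645.8  76.1  64. ]
 mean [616.925  86.875  64.   ]
side [641.   95.9  64. ]
side [636.8  76.7  64. ]
side [587.1  78.1  64. ]
side [589.4 101.8  64. ]
 mean [613.575  88.125  64.   ]
round
scene [618.4 225.5  64. ]
 mean [618.4 225.5  64. ]
[613.5 228.8  64. ]
square
[621.8 294.   64. ] [613.2 298.3  64. ]
mush top
scene [617.8 156.1  75. ]
 mean [617.8 156.1  75. ]
side [613.  158.2  75. ]
 mean [613.  158.2  75. ]
panel screws [651.4  53.5  50. ] [650.6  53.8  50. ] others side [array([517.5,  54.9,  50. ]), array([653.4, 330.9,  50. ]), array([522.2, 332.1,  50. ])]
```

>>> apply_moves --increments '[{"tx": 0.03, "ty": 0.04, "tz": 0, "rz": -1, "claw": 0}, {"tx": 0.06, "ty": 0.08, "tz": 0, "rz": -2, "claw": 0}, {"tx": 0.09, "ty": 0.12, "tz": 0, "rz": -3, "claw": 0}, {"tx": 0.12, "ty": 0.16, "tz": -0.01, "rz": -4, "claw": 0}, {"tx": 0.15, "ty": 0.2, "tz": -0.02, "rz": -4.7, "claw": 0}, {"tx": 0.18, "ty": 0.24, "tz": -0.03, "rz": -4.7, "claw": 0}, {"tx": 0.21, "ty": 0.28, "tz": -0.04, "rz": -4.7, "claw": 0}, {"tx": 0.24, "ty": 0.32, "tz": -0.06, "rz": -4.7, "claw": 0}, {"tx": 0.27, "ty": 0.36, "tz": -0.08, "rz": -4.7, "claw": 0}, {"tx": 0.3, "ty": 0.4, "tz": -0.1, "rz": -4.7, "claw": 0}, {"tx": 0.323, "ty": 0.432, "tz": -0.125, "rz": -4.7, "claw": 0}, {"tx": 0.323, "ty": 0.432, "tz": -0.125, "rz": -4.7, "claw": 0}]'

```text
$.increments[0]: bad value
```

>>> apply_moves --increments '[{"tx": 0.03, "ty": 0.04, "tz": 0.0, "rx": 0.0, "ry": 0.0, "rz": -1.0, "claw": 0.0}, {"tx": 0.06, "ty": 0.08, "tz": 0.0, "rx": 0.0, "ry": 0.0, "rz": -2.0, "claw": 0.0}, {"tx": 0.09, "ty": 0.12, "tz": 0.0, "rx": 0.0, "ry": 0.0, "rz": -3.0, "claw": 0.0}, {"tx": 0.12, "ty": 0.16, "tz": -0.01, "rx": 0.0, "ry": 0.0, "rz": -4.0, "claw": 0.0}, {"tx": 0.15, "ty": 0.2, "tz": -0.02, "rx": 0.0, "ry": 0.0, "rz": -4.7, "claw": 0.0}, {"tx": 0.18, "ty": 0.24, "tz": -0.03, "rx": 0.0, "ry": 0.0, "rz": -4.7, "claw": 0.0}, {"tx": 0.21, "ty": 0.28, "tz": -0.04, "rx": 0.0, "ry": 0.0, "rz": -4.7, "claw": 0.0}, {"tx": 0.24, "ty": 0.32, "tz": -0.06, "rx": 0.0, "ry": 0.0, "rz": -4.7, "claw": 0.0}, {"tx": 0.27, "ty": 0.36, "tz": -0.08, "rx": 0.0, "ry": 0.0, "rz": -4.7, "claw": 0.0}, {"tx": 0.3, "ty": 0.4, "tz": -0.1, "rx": 0.0, "ry": 0.0, "rz": -4.7, "claw": 0.0}, {"tx": 0.323, "ty": 0.432, "tz": -0.125, "rx": 0.0, "ry": 0.0, "rz": -4.7, "claw": 0.0}, {"tx": 0.323, "ty": 0.432, "tz": -0.125, "rx": 0.0, "ry": 0.0, "rz": -4.7, "claw": 0.0}]'

```text
clock: 1.3
eef_pos: [583.6, -156.4, 103.2]
tool_rot: [-3.136, 0.002, 0.008]
force: [0.5, -0.1, -0.4]
width: 0.3
```

>>> apply_moves --increments '[{"tx": 0.0, "ty": 0.0, "tz": 0.0, "rx": 0.0, "ry": 0.0, "rz": 0.0, "claw": 0.0}, {"tx": 0.0, "ty": 0.0, "tz": 0.0, "rx": 0.0, "ry": 0.0, "rz": 0.0, "claw": 0.0}, {"tx": 0.0, "ty": 0.0, "tz": 0.0, "rx": 0.0, "ry": 0.0, "rz": 0.0, "claw": 0.0}]'

```text
clock: 1.6
eef_pos: [581.2, -166.9, 107.2]
tool_rot: [3.14, -0.001, -0.004]
force: [0.6, -0.3, 0.1]
width: 0.2
```

```bash
python3 - <<'E'
from h import *
print(read_state()["eef_pos"])
save("side","d2.png")
b=cv2.imread("pics/d2.png")[120:320,370:636]
cv2.imwrite("pics/d2c.png",cv2.resize(b,(798,600),interpolation=cv2.INTER_CUBIC))
E
```

```text
[ 581.24392029 -166.9345644   107.18851226]
```

View pics/d2c.png

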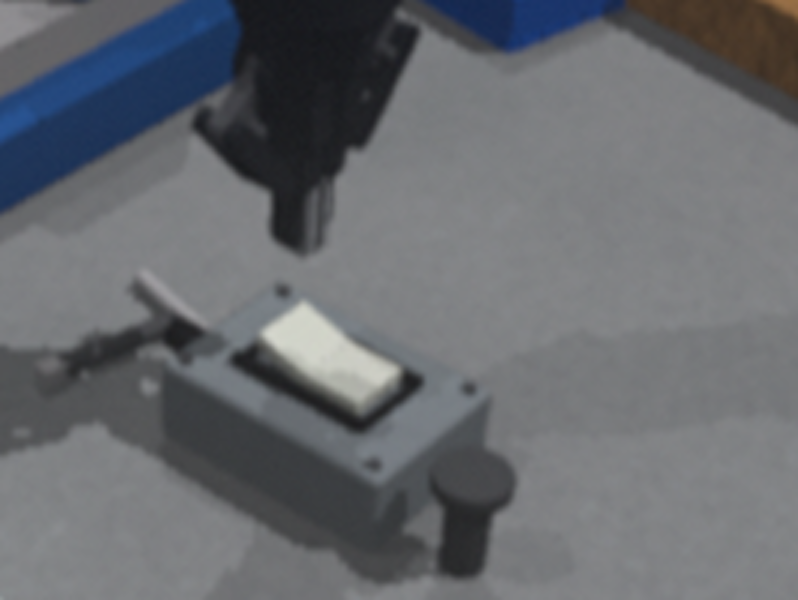

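The closed fingers (300,240) stand above the raised wing (285,320). Pressing down.

>>> apply_moves --increments '[{"tx": 0.0, "ty": 0.001, "tz": -0.015, "rx": 0.0, "ry": 0.0, "rz": 0.0, "claw": 0.0}, {"tx": 0.0, "ty": 0.001, "tz": -0.028, "rx": 0.0, "ry": 0.0, "rz": 0.0, "claw": 0.0}, {"tx": 0.0, "ty": 0.001, "tz": -0.034, "rx": 0.0, "ry": 0.0, "rz": 0.0, "claw": 0.0}, {"tx": 0.0, "ty": 0.001, "tz": -0.038, "rx": 0.0, "ry": 0.0, "rz": 0.0, "claw": 0.0}, {"tx": 0.0, "ty": 0.001, "tz": -0.042, "rx": 0.0, "ry": 0.0, "rz": 0.0, "claw": 0.0}, {"tx": 0.0, "ty": 0.001, "tz": -0.046, "rx": 0.0, "ry": 0.0, "rz": 0.0, "claw": 0.0}, {"tx": 0.0, "ty": 0.001, "tz": -0.049, "rx": 0.0, "ry": 0.0, "rz": 0.0, "claw": 0.0}, {"tx": 0.0, "ty": 0.001, "tz": -0.052, "rx": 0.0, "ry": 0.0, "rz": 0.0, "claw": 0.0}, {"tx": 0.0, "ty": 0.001, "tz": -0.052, "rx": 0.0, "ry": 0.0, "rz": 0.0, "claw": 0.0}, {"tx": 0.0, "ty": 0.001, "tz": -0.052, "rx": 0.0, "ry": 0.0, "rz": 0.0, "claw": 0.0}]'

```text
clock: 2.65
eef_pos: [584.5, -163.6, 56.0]
tool_rot: [3.14, -0.005, -0.0]
force: [2.5, 1.0, 10.0]
width: -0.0
```

>>> apply_moves --increments '[{"tx": 0.0, "ty": 0.0, "tz": -0.003, "rx": 0.0, "ry": 0.0, "rz": 0.0, "claw": 0.0}, {"tx": 0.0, "ty": 0.0, "tz": -0.003, "rx": 0.0, "ry": 0.0, "rz": 0.0, "claw": 0.0}, {"tx": 0.0, "ty": 0.0, "tz": -0.003, "rx": 0.0, "ry": 0.0, "rz": 0.0, "claw": 0.0}]'

```text
clock: 2.95
eef_pos: [584.6, -163.7, 55.6]
tool_rot: [3.141, -0.006, -0.0]
force: [-3.4, 2.6, 29.1]
width: 0.2
```

>>> apply_moves --increments '[{"tx": 0.0, "ty": 0.0, "tz": 0.025, "rx": 0.0, "ry": 0.0, "rz": 0.0, "claw": 0.0}, {"tx": 0.0, "ty": 0.0, "tz": 0.06, "rx": 0.0, "ry": 0.0, "rz": 0.0, "claw": 0.0}, {"tx": 0.005, "ty": 0.03, "tz": 0.07, "rx": 0.0, "ry": 0.0, "rz": 0.0, "claw": 0.0}, {"tx": 0.011, "ty": 0.07, "tz": 0.07, "rx": 0.0, "ry": 0.0, "rz": 0.0, "claw": 0.0}, {"tx": 0.017, "ty": 0.11, "tz": 0.07, "rx": 0.0, "ry": 0.0, "rz": 0.0, "claw": 0.0}, {"tx": 0.022, "ty": 0.15, "tz": 0.07, "rx": 0.0, "ry": 0.0, "rz": 0.0, "claw": 0.0}, {"tx": 0.027, "ty": 0.19, "tz": 0.07, "rx": 0.0, "ry": 0.0, "rz": 0.0, "claw": 0.0}, {"tx": 0.032, "ty": 0.22, "tz": 0.07, "rx": 0.0, "ry": 0.0, "rz": 0.0, "claw": 0.0}, {"tx": 0.033, "ty": 0.24, "tz": 0.07, "rx": 0.0, "ry": 0.0, "rz": 0.0, "claw": 0.0}, {"tx": 0.033, "ty": 0.25, "tz": 0.07, "rx": 0.0, "ry": 0.0, "rz": 0.0, "claw": 0.0}, {"tx": 0.033, "ty": 0.25, "tz": 0.07, "rx": 0.0, "ry": 0.0, "rz": 0.0, "claw": 0.0}, {"tx": 0.033, "ty": 0.25, "tz": 0.07, "rx": 0.0, "ry": 0.0, "rz": 0.0, "claw": 0.0}]'

```text
clock: 4.15
eef_pos: [614.6, 85.0, 121.1]
tool_rot: [3.14, 0.001, -0.002]
force: [0.9, 0.0, -0.3]
width: -0.0
```

```bash
python3 - <<'E'
from h import *
print(read_state()["eef_pos"])
save("side","d3.png")
b=cv2.imread("pics/d3.png")[180:480,200:600]
cv2.imwrite("pics/d3c.png",cv2.resize(b,(800,600),interpolation=cv2.INTER_CUBIC))
E
```

```text
[614.62743302  85.04154654 121.13163106]
```

View pics/d3c.png

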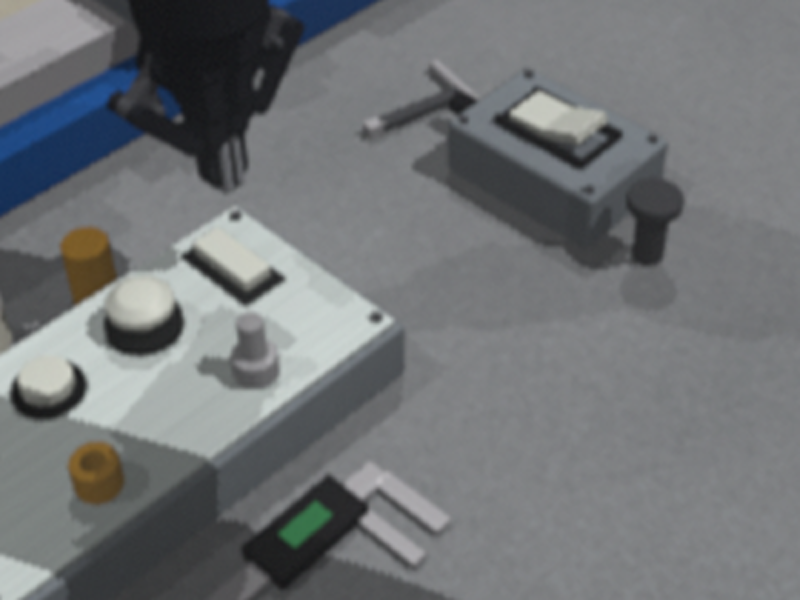

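The rocker is now over: its near wing at (590,120) stands raised and the far wing is down. The fingers (225,180) are above the bar key (232,255). Pressing it.

>>> apply_moves --increments '[{"tx": 0.0, "ty": 0.001, "tz": -0.02, "rx": 0.0, "ry": 0.0, "rz": 0.0, "claw": 0.0}, {"tx": 0.0, "ty": 0.001, "tz": -0.04, "rx": 0.0, "ry": 0.0, "rz": 0.0, "claw": 0.0}, {"tx": 0.0, "ty": 0.001, "tz": -0.05, "rx": 0.0, "ry": 0.0, "rz": 0.0, "claw": 0.0}, {"tx": 0.0, "ty": 0.001, "tz": -0.055, "rx": 0.0, "ry": 0.0, "rz": 0.0, "claw": 0.0}, {"tx": 0.0, "ty": 0.001, "tz": -0.059, "rx": 0.0, "ry": 0.0, "rz": 0.0, "claw": 0.0}, {"tx": 0.0, "ty": 0.001, "tz": -0.063, "rx": 0.0, "ry": 0.0, "rz": 0.0, "claw": 0.0}, {"tx": 0.0, "ty": 0.001, "tz": -0.066, "rx": 0.0, "ry": 0.0, "rz": 0.0, "claw": 0.0}, {"tx": 0.0, "ty": 0.001, "tz": -0.068, "rx": 0.0, "ry": 0.0, "rz": 0.0, "claw": 0.0}, {"tx": 0.0, "ty": 0.001, "tz": -0.068, "rx": 0.0, "ry": 0.0, "rz": 0.0, "claw": 0.0}, {"tx": 0.0, "ty": 0.001, "tz": -0.068, "rx": 0.0, "ry": 0.0, "rz": 0.0, "claw": 0.0}]'

```text
clock: 5.2
eef_pos: [615.0, 86.6, 56.6]
tool_rot: [3.141, -0.0, -0.001]
force: [-9.3, -3.3, 22.6]
width: -0.1
```

>>> apply_moves --increments '[{"tx": 0.0, "ty": 0.0, "tz": 0.025, "rx": 0.0, "ry": 0.0, "rz": 0.0, "claw": 0.0}, {"tx": 0.0, "ty": 0.0, "tz": 0.06, "rx": 0.0, "ry": 0.0, "rz": 0.0, "claw": 0.0}, {"tx": 0.0, "ty": 0.0, "tz": 0.068, "rx": 0.0, "ry": 0.0, "rz": 0.0, "claw": 0.0}, {"tx": 0.001, "ty": 0.03, "tz": 0.068, "rx": 0.0, "ry": 0.0, "rz": 0.0, "claw": 0.0}, {"tx": 0.001, "ty": 0.065, "tz": 0.068, "rx": 0.0, "ry": 0.0, "rz": 0.0, "claw": 0.0}, {"tx": 0.001, "ty": 0.1, "tz": 0.068, "rx": 0.0, "ry": 0.0, "rz": 0.0, "claw": 0.0}, {"tx": 0.001, "ty": 0.125, "tz": 0.068, "rx": 0.0, "ry": 0.0, "rz": 0.0, "claw": 0.0}, {"tx": 0.001, "ty": 0.14, "tz": 0.068, "rx": 0.0, "ry": 0.0, "rz": 0.0, "claw": 0.0}, {"tx": 0.001, "ty": 0.14, "tz": 0.068, "rx": 0.0, "ry": 0.0, "rz": 0.0, "claw": 0.0}, {"tx": 0.001, "ty": 0.14, "tz": 0.068, "rx": 0.0, "ry": 0.0, "rz": 0.0, "claw": 0.0}, {"tx": 0.001, "ty": 0.14, "tz": 0.068, "rx": 0.0, "ry": 0.0, "rz": 0.0, "claw": 0.0}]'

```text
clock: 6.3
eef_pos: [616.5, 225.1, 121.3]
tool_rot: [3.14, -0.0, -0.003]
force: [0.3, -0.2, -0.7]
width: 0.2
```

```bash
python3 - <<'E'
from h import *
print(read_state()["eef_pos"])
save("side","d4.png")
b=cv2.imread("pics/d4.png")[220:520,80:480]
cv2.imwrite("pics/d4c.png",cv2.resize(b,(800,600),interpolation=cv2.INTER_CUBIC))
E
```

```text
[616.46516311 225.08100561 121.32000805]
```

View pics/d4c.png

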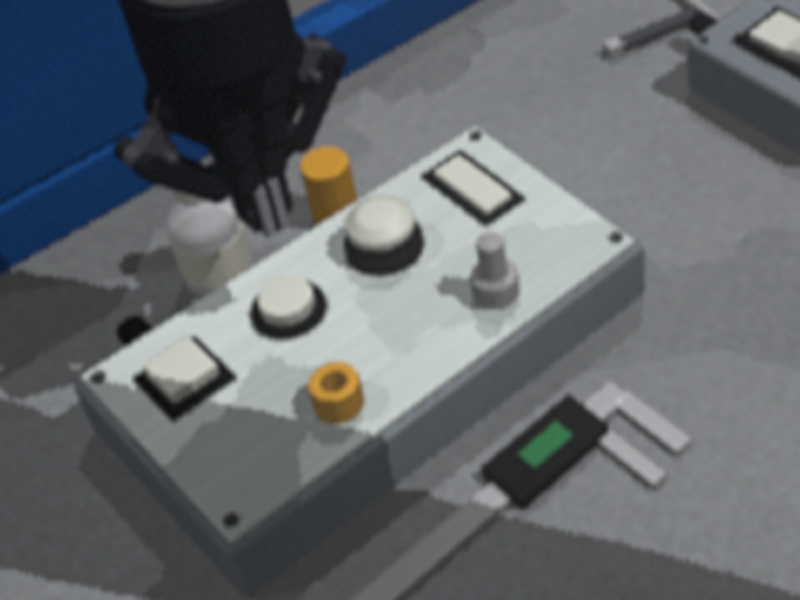

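The bar key (472,185) is flush and latched. The fingers are over the round key (287,300), and the square key and mushroom are still up. Now press and hold.

>>> apply_moves --increments '[{"tx": 0.0, "ty": 0.001, "tz": -0.02, "rx": 0.0, "ry": 0.0, "rz": 0.0, "claw": 0.0}, {"tx": 0.0, "ty": 0.001, "tz": -0.04, "rx": 0.0, "ry": 0.0, "rz": 0.0, "claw": 0.0}, {"tx": 0.0, "ty": 0.001, "tz": -0.05, "rx": 0.0, "ry": 0.0, "rz": 0.0, "claw": 0.0}, {"tx": 0.0, "ty": 0.001, "tz": -0.055, "rx": 0.0, "ry": 0.0, "rz": 0.0, "claw": 0.0}, {"tx": 0.0, "ty": 0.001, "tz": -0.059, "rx": 0.0, "ry": 0.0, "rz": 0.0, "claw": 0.0}, {"tx": 0.0, "ty": 0.001, "tz": -0.063, "rx": 0.0, "ry": 0.0, "rz": 0.0, "claw": 0.0}, {"tx": 0.0, "ty": 0.001, "tz": -0.066, "rx": 0.0, "ry": 0.0, "rz": 0.0, "claw": 0.0}, {"tx": 0.0, "ty": 0.001, "tz": -0.068, "rx": 0.0, "ry": 0.0, "rz": 0.0, "claw": 0.0}, {"tx": 0.0, "ty": 0.001, "tz": -0.068, "rx": 0.0, "ry": 0.0, "rz": 0.0, "claw": 0.0}, {"tx": 0.0, "ty": 0.001, "tz": -0.068, "rx": 0.0, "ry": 0.0, "rz": 0.0, "claw": 0.0}]'

```text
clock: 7.35
eef_pos: [616.3, 228.0, 56.8]
tool_rot: [3.142, -0.001, -0.001]
force: [-7.4, -4.5, 21.3]
width: 0.1
```

>>> apply_moves --increments '[{"tx": 0.0, "ty": 0.0, "tz": 0.0, "rx": 0.0, "ry": 0.0, "rz": 0.0, "claw": 0.0}, {"tx": 0.0, "ty": 0.0, "tz": 0.0, "rx": 0.0, "ry": 0.0, "rz": 0.0, "claw": 0.0}, {"tx": 0.0, "ty": 0.0, "tz": 0.0, "rx": 0.0, "ry": 0.0, "rz": 0.0, "claw": 0.0}, {"tx": 0.0, "ty": 0.0, "tz": 0.0, "rx": 0.0, "ry": 0.0, "rz": 0.0, "claw": 0.0}, {"tx": 0.0, "ty": 0.0, "tz": 0.0, "rx": 0.0, "ry": 0.0, "rz": 0.0, "claw": 0.0}, {"tx": 0.0, "ty": 0.0, "tz": 0.0, "rx": 0.0, "ry": 0.0, "rz": 0.0, "claw": 0.0}, {"tx": 0.0, "ty": 0.0, "tz": 0.0, "rx": 0.0, "ry": 0.0, "rz": 0.0, "claw": 0.0}, {"tx": 0.0, "ty": 0.0, "tz": 0.0, "rx": 0.0, "ry": 0.0, "rz": 0.0, "claw": 0.0}, {"tx": 0.0, "ty": 0.0, "tz": 0.0, "rx": 0.0, "ry": 0.0, "rz": 0.0, "claw": 0.0}, {"tx": 0.0, "ty": 0.0, "tz": 0.0, "rx": 0.0, "ry": 0.0, "rz": 0.0, "claw": 0.0}]'

```text
clock: 8.35
eef_pos: [616.3, 228.0, 56.8]
tool_rot: [3.142, -0.001, -0.001]
force: [-7.2, -3.7, 21.6]
width: -0.4
```

>>> apply_moves --increments '[{"tx": 0.0, "ty": 0.0, "tz": 0.02, "rx": 0.0, "ry": 0.0, "rz": 0.0, "claw": 0.0}, {"tx": 0.0, "ty": 0.0, "tz": 0.05, "rx": 0.0, "ry": 0.0, "rz": 0.0, "claw": 0.0}, {"tx": 0.0, "ty": 0.0, "tz": 0.09, "rx": 0.0, "ry": 0.0, "rz": 0.0, "claw": 0.0}, {"tx": 0.0, "ty": 0.0, "tz": 0.12, "rx": 0.0, "ry": 0.0, "rz": 0.0, "claw": 0.0}, {"tx": 0.0, "ty": 0.0, "tz": 0.12, "rx": 0.0, "ry": 0.0, "rz": 0.0, "claw": 0.0}, {"tx": 0.0, "ty": 0.0, "tz": 0.12, "rx": 0.0, "ry": 0.0, "rz": 0.0, "claw": 0.0}, {"tx": 0.0, "ty": 0.0, "tz": 0.12, "rx": 0.0, "ry": 0.0, "rz": 0.0, "claw": 0.0}, {"tx": 0.0, "ty": 0.0, "tz": 0.12, "rx": 0.0, "ry": 0.0, "rz": 0.0, "claw": 0.0}]'

```text
clock: 9.15
eef_pos: [615.2, 228.7, 171.9]
tool_rot: [3.141, 0.002, -0.0]
force: [0.8, -0.2, 0.9]
width: 0.1
```

```bash
python3 - <<'E'
from h import *
print(read_state()["eef_pos"])
save("side","d5.png")
E
```

```text
[615.19225393 228.70104402 171.89864777]
```

View pics/d5.png

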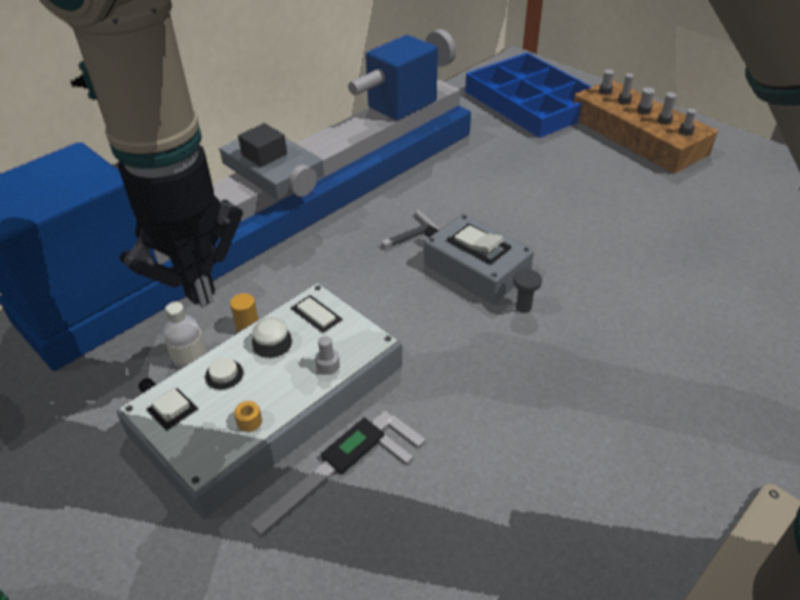

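The rocker (480,240) is on, the bar key (316,312) is down and the round key (223,370) is back up. The square key and mushroom are up, and the loose things stand at the same pixels as at the start. Handing in.

```bash
python3 -c "
from cell import *
print(finish_job())"
```

```text
the job is handed in; nothing more can be done
None
```

The lathe start sequence is done and handed in at about 9.2 s of the 48 s allowed. The hand-in gives no verdict.

- **Rocker:** I pushed the raised wing down with the closed fingers until it stopped at 55.6 mm under 29 N. The pictures show it over.
- **Bar key:** it went down to its stop (tool at 56.6 mm, 23 N) and stayed down.
- **Round key:** it was held at its stop (56.8 mm, about 21 N) for a little over 1 s, then released.

The last picture shows the rocker on, the bar key down, and the round, square and mushroom keys up. By eye, the loose things stand where they did at the start. The gripper is clear of everything, with about 1 N on the wrist.

No check failed or disagreed. My first move call was refused for its format, before the arm had moved.

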